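# Seat a ball blank in the boring jig and drop the keeper behind it

## Robot

A 6-joint arm with a two-finger parallel gripper is mounted at the origin on the work surface. World frame = base frame: x ahead of the robot, y to its left, z up, the work surface at z = 0. Lengths are in mm, angles in degrees, forces in N, time in s.
With the tool pointing down it reaches from about 300 to 850 mm from the base axis. Payload 4.2 kg.
Tool frame: the origin (TCP) lies between the finger pads; the fingertips stand 19 mm ahead of it and the grasp point (between the pads) is the TCP; z points along the fingers, x is the direction in which the jaws open and shut, and the axes are right-handed (so a half turn about z gives the same grasp; the last joint's range is limited). The gripper opens to 91 mm and grips with 3 to 60 N. Pads are 32 mm wide; open, the fingers measure 118 mm over their backs; the gripper's body (76 mm by 178 mm) begins 60 mm behind the grasp point.
Start: joints at [-71.792, 18.312, 89.639, -0, 72.044, -1.146], TCP at [190.565, -542.518, 232.976] pointing down, gripper open.
Joint ranges: [-177.97, 177.97], [-48.28, 115.42], [12.27, 149.76], [-77.06, 257.06], [2.81, 150.46], [-146.56, 146.56]. Speed limits (degrees/s): [147.25, 147.25, 180, 180, 180, 180].

## Interface

Orientations are given as [roll, pitch, yaw] about the fixed x, y, z axes, in that order (R = Rz(yaw) Ry(pitch) Rx(roll)).
In Python, from workcell import sensors, grab_frame, env gives the robot as it stands.
- The arm moves only by the tool servo_tool, never from a script. Its argument "motion" is one flat list of numbers, 7 for each row, row after row: the shift along the world's x, y, z in mm, then the turn, a rotation vector about the world's x, y, z in rad, then the opening in per cent of the stroke, from 0 (shut) to 100 (fully open). In form: [x, y, z, rx, ry, rz, grip, x, y, z, rx, ry, rz, grip, ...]. A call has 1 to 10 rows; each row shifts and turns the commanded pose from where the row before left it; what a row does not reach is not made up. A row lasts 1/12 s, in which the tool goes at most 41.7 mm and 7.16 degrees, less where a joint would pass 70% of its speed; a pose out of reach is approached as far as the arm can. A call with a gripper value outside its range is refused whole. The fingers move at their own pace and stop on an object; "newtons" is the grip in N (left out, the last holds). Time passes only in rows, so rows that do not move let the fingers close. It gives the time, the measured TCP pose, the force and the opening at its end, in the units of the state.
- sensors.state(): the state, without advancing time (a new reading comes with each control period).
- grab_frame(name): name is "side" or "top" or "wrist"; returns a dict with "image" (400x640x3 uint8, red, green, blue), "depth" (400x640 float32, mm along the optical axis (not along the pixel's ray), 0 where there is no reading), "fx", "fy", "cx", "cy" (pixels), "dist_coeffs" ([k1, k2, p1, p2, k3] as OpenCV has them; the pictures are not rectified), "extrinsics" (4x4, takes a point from camera to world coordinates); the wrist camera has in their place "T_tool_cam" (4x4, takes a point from camera to tool coordinates, whose origin is the TCP and whose axes are the tool frame's). Camera axes: x right, y up, looking along -z (the intrinsics and any distortion apply to the point x, -y, -z); pixel columns grow to the right and rows downward; lengths in mm; the calibration is good to about 2 mm. A picture is of the moment at which its call begins: read the wrist's pose just before it.
- env.job_done(): hands the job in, once; it reports no verdict.
The state is a dict: "time_s": time; "qpos": joint angles; "qvel": joint speeds; "effort": joint torques, N m; "ee_pos": TCP position; "ee_rot": TCP orientation; "force": force on the tool from outside, world axes, zero at the start; "torque": the same for the moment, N m; "gripper_width": finger opening in mm.
Only numpy, scipy, OpenCV 4.12 (cv2) and the standard library are available. Lean on these libraries where they do the work, as an engineer would, in place of code of your own. Each camera call takes 0.05 s, during which the arm holds its last target.

## Task

Load the boring jig on the carving bench: with your fingertips, roll the wooden ball up the sloped gutter until it drops into its seat against the end plate and stays there by itself, then tip the keeper bar over and press it fully down into its slot behind the ball so that it cannot roll back. The ball is only pushed, never lifted out of the gutter, and the tools and materials standing around the jig are left where they are. Finish with the hand clear of everything.

Things in the scene. Friction and masses are not known exactly. Their poses are not given: they have to be found in the camera images.
- jig: Wooden ball-boring jig screwed to the bench. A 90-degree V gutter of two 45-degree boards (open upward) rises at 0.22 rad to an end plate. Origin: centre under its plywood base, which spans x -169 to 161, y +/-65, z 0 to 18 mm. Its x axis is level, from the gutter's low end to the plate; z up.
- seat (a point): Centre of a ball that sits in the seat against the end plate; fixed to the jig, 95 mm along its x, 124 mm up. Axes (the seat frame): x up along the sloping gutter, y across to the left, z square to the gutter. End plate: face at x +30, 18 thick, 110 wide, top at z +30 mm. The seat, 4 mm deeper than the gutter, begins with a step at x -16.5; a seated ball may lie 2 mm short of the plate.
- lip (a point): Top middle of the cross lip at the gutter's low end that stops the ball; seat frame x -222, y 0, z -9 mm, same axes; 12 mm thick along x, 52 mm wide. Gutter board tops: y +/-31 to 40, z -6 to -14 mm in the seat frame. The ball starts against the lip, centre at x -190, z +6 mm in the seat frame; a finger fits behind it above the lip. Let go below the seat, it rolls back here.
- slot (a point): Bottom middle of the open-topped slot that takes the keeper bar: seat frame x -43, y +48, z -4 mm, same axes. Its post is 34 mm along x, 14 mm along y, top 9 mm above this point. The pivot post is alike at y -48, its top at z +12 mm. The posts' inner sides are 82 mm apart: ball and finger pass between them.
- keeper (a joint): Angle (rad) of the keeper bar about its pivot bolt, which runs along the gutter. 0 = fully down across the gutter, in the slot; grows as it swings up; 1.57 = square up from the gutter; starts at 1.9 to 2.3, leaning outward on the pivot side; travel ends at 2.45. Stiff pivot: it stays at any angle it is left, does not fall shut, and takes about 1 N at its end to move.
- keeper_pivot (a point): Middle of the keeper's pivot bolt, fixed to the jig: seat frame x -43, y -48, z 0 mm, same axes as the seat. At joint angle a the bar runs from here along (y, z) = (cos a, sin a). Plain aluminium bar, 126 mm from here to its round end, 16 mm wide along the gutter, 8 mm thick (4 mm to each side of this line).
- keeper_tab (a point): Thumb tab of the keeper bar, 114 mm along the bar from the pivot, on the face that is uppermost when the bar is down; moves with the bar. When down, the bar's end sticks out 23 mm beyond the slot post, with free air around the tab.
- ball: Turned wooden ball blank, diameter 60 mm, about 70 g (varies), sanded and waxed smooth (friction about 0.3), lying loose in the gutter. Origin at its centre; its axes turn as it rolls.
- gouge: Bystander: carving gouge with a turned handle, about 245 mm long and 29 mm thick, lying on the bench beside the jig's slot-post side. Origin under the front of the handle.
- wax_tin: Bystander: plain flat steel tin, 72 mm diameter, 45 mm high, standing beside the jig on its pivot side, near the low end. Origin: centre of its underside.
- sanding_block: Bystander: cork sanding block 100 x 60 x 31 mm, lying on the bench on the jig's pivot side below the keeper. Origin: centre of its underside.
- mallet: Bystander: round carver's mallet, 247 mm tall, head 80 mm diameter, standing head down to the right of the jig. Origin: centre of its underside.
- glue: Bystander: white glue bottle, 58 mm diameter, 150 mm tall, to the right of the jig. Origin: centre of its underside.
- mask_blank: Bystander: half-roughed wooden mask block about 80 x 95 x 94 mm, to the left of the jig. Origin: centre of its underside.
- drill: Bystander: cordless drill about 200 mm tall standing on its battery, left of the jig, its bit (reaching 180 mm from its origin, 170 mm up) pointing along its own -x. Origin: centre of the underside of the battery.
Things that resemble listed ones, but are neither listed nor needed, are in the scene too. Leave any blue or red look-alike of the ball alone.

How it is judged:
By the outcome, as a careful person would: the job done as asked, in the order asked, and still so for the second after the job is handed in, with the robot touching nothing.
It also fails if it takes over 51 s, if anything falls off the work surface, if the arm or the gripper's body presses on something with over 40 N, if the wrist force passes 120 N, or if a joint passes its speed limit or range.

## Working session

There is one attempt and no reset: what is moved stays moved. The work goes in short steps, Python scripts to look and compute and a tool call to move; the robot and the scene stay as the last step left them, time stands still between calls to the robot, and variables do not carry over. Pictures are saved under pics/ and viewed, and the job is handed in when it is done.

Besides the shell and the picture viewer there is one more tool, called after "Emit:" as name(argument=value, ...) on one line, values as JSON. servo_tool: Moves the arm, as the interface text tells. Its arguments: {"type":"object","properties":{"motion":{"type":"array"},"newtons":{"type":"number"}},"required":["motion"]}

```bash
ls; mkdir -p pics; python3 - <<'E'
from workcell import sensors, grab_frame
import cv2,numpy as np
s=sensors.state();print(s)
for n in("side","top","wrist"):
    f=grab_frame(n);cv2.imwrite(f"pics/{n}0.png",f["image"][:,:,::-1])
    np.savez(f"{n}0.npz",**f)
    print(n,f["fx"],f["fy"],f["cx"],f["cy"],f["dist_coeffs"]);print(np.round(f.get("extrinsics",f.get("T_tool_cam")),3))
E
```

```text
pics
{'time_s': 0.0, 'qpos': array([-7.17919401e+01,  1.83519354e+01,  8.97071569e+01, -1.08605991e-03,
        7.20436932e+01, -1.14514002e+00]), 'qvel': array([-0.05589604, -0.06910595,  0.02758983,  0.04077266, -0.03941609,
       -0.08048086]), 'effort': array([ 1.19120148e-03, -4.12466347e+01, -2.31970489e+01,  7.27650197e-02,
        4.55715274e-02, -1.48062295e-04]), 'ee_pos': array([ 190.40299661, -542.0541308 ,  232.11221663]), 'ee_rot': array([-1.79998978e+02,  1.02785657e-01, -7.06464634e+01]), 'force': array([ 0.44990736,  0.34637106, -0.46156026]), 'torque': array([ 0.01032444, -0.00054688, -0.01677403]), 'gripper_width': 91.31617284584816}
side 382.7428346574369 382.7428346574369 321.4469412799387 201.42132667808838 [0.03115311 0.         0.         0.         0.        ]
[[-9.91000e-01  8.50000e-02 -1.00000e-01  4.51669e+02]
 [-1.31000e-01 -6.04000e-01  7.86000e-01  9.24502e+02]
 [ 7.00000e-03  7.92000e-01  6.10000e-01  8.04612e+02]
 [ 0.00000e+00  0.00000e+00  0.00000e+00  1.00000e+00]]
top 502.7912066104092 502.7912066104092 323.3760742615072 201.90130601052064 [-0.08696759  0.          0.          0.          0.        ]
[[ 1.40000e-02  9.97000e-01 -8.00000e-02  4.72628e+02]
 [-1.00000e+00  1.40000e-02  4.00000e-03  1.97250e+01]
 [ 5.00000e-03  7.90000e-02  9.97000e-01  1.39398e+03]
 [ 0.00000e+00  0.00000e+00  0.00000e+00  1.00000e+00]]
wrist 305.20174879348286 305.20174879348286 317.3424476102469 197.7912089735432 [-0.02721402  0.          0.          0.          0.        ]
[[   1.      -0.       0.      -0.585]
 [  -0.      -0.966   -0.259  -73.181]
 [   0.       0.259   -0.966 -151.513]
 [   0.       0.       0.       1.   ]]
```

View pics/side0.png

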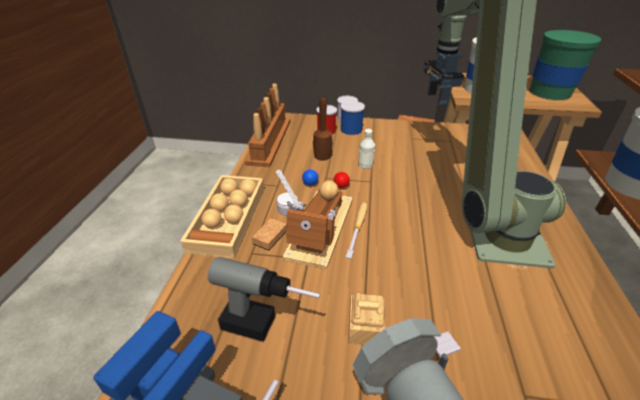

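View pics/top0.png

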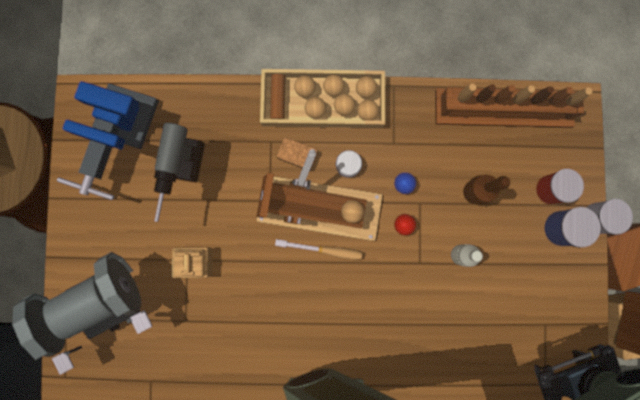

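View pics/wrist0.png

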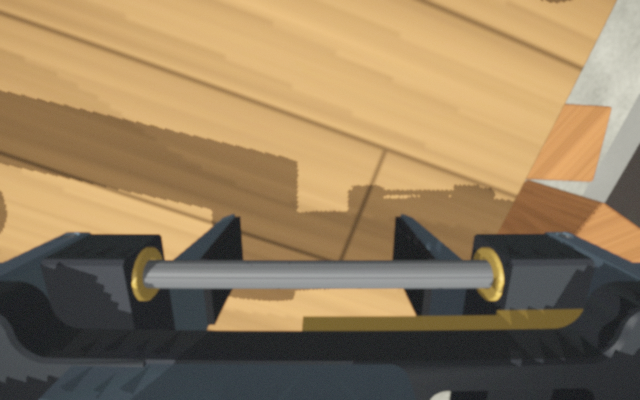

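```bash
cat > h.py <<'E'
import cv2,numpy as np
from workcell import sensors, grab_frame
def cloud(f,T):
    h,w=f["depth"].shape
    u,v=np.meshgrid(np.arange(w),np.arange(h))
    p=np.stack([u,v],-1).reshape(-1,1,2).astype(np.float64)
    K=np.array([[f["fx"],0,f["cx"]],[0,f["fy"],f["cy"]],[0,0,1]])
    n=cv2.undistortPoints(p,K,np.array(f["dist_coeffs"]))[:,0].reshape(h,w,2)
    d=f["depth"]
    P=np.stack([n[...,0]*d,-n[...,1]*d,-d,np.ones_like(d)],-1)
    return (P@T.T)[...,:3]
def proj(f,T,P):
    P=np.atleast_2d(P);c=(np.c_[P,np.ones(len(P))]@np.linalg.inv(T).T)[:,:3]
    K=np.array([[f["fx"],0,f["cx"]],[0,f["fy"],f["cy"]],[0,0,1]])
    c=c*[1,-1,-1]
    return cv2.projectPoints(c,np.zeros(3),np.zeros(3),K,np.array(f["dist_coeffs"]))[0][:,0]
def load(n): return dict(np.load(n+".npz"))
E
python3 - <<'E'
from h import *
f=load("top0");P=cloud(f,f["extrinsics"])
im=f["image"][:,:,::-1]
cv2.imwrite("pics/topz.png",cv2.resize(im[130:270,230:410],None,fx=4.4,fy=4.2,interpolation=3)[:, :800])
Z=P[...,2]
for u,v in [(353,211),(330,300),(285,213),(280,230),(370,236),(308,165),(265,200),(405,184),(348,162),(297,215),(301,187)]:print(u,v,np.round(P[v,u],1))
# ball fit
m=(np.hypot(*(np.indices(Z.shape)-np.array([211,353])[:,None,None]))<9)
Q=P[m];A=np.c_[2*Q,np.ones(len(Q))];x=np.linalg.lstsq(A,(Q**2).sum(1),rcond=None)[0]
print("ball",x[:3],np.sqrt(x[3]+x[:3]@x[:3]))
s=load("side0");cv2.imwrite("pics/sidez.png",cv2.resize(s["image"][150:280,240:390,::-1],None,fx=5,fy=4.6,interpolation=3))
E
```

```text
353 211 [552.6 -60.9 113.6]
330 300 [313.1  -7.4  -5.8]
285 213 [545.1 112.7 111.7]
280 230 [504.1 133.7   0.7]
370 236 [ 490.7 -113.8   21. ]
308 165 [660.3  54.2 173. ]
265 200 [573.5 158.8 162.6]
405 184 [ 630.4 -203.3   58.6]
348 162 [689.3 -50.3  47.8]
297 215 [541.   82.5 100.6]
301 187 [614.1  73.6  96.5]
ball [490.22559959 -77.02146179 753.84706399] 644.2806543371564
```

View pics/topz.png

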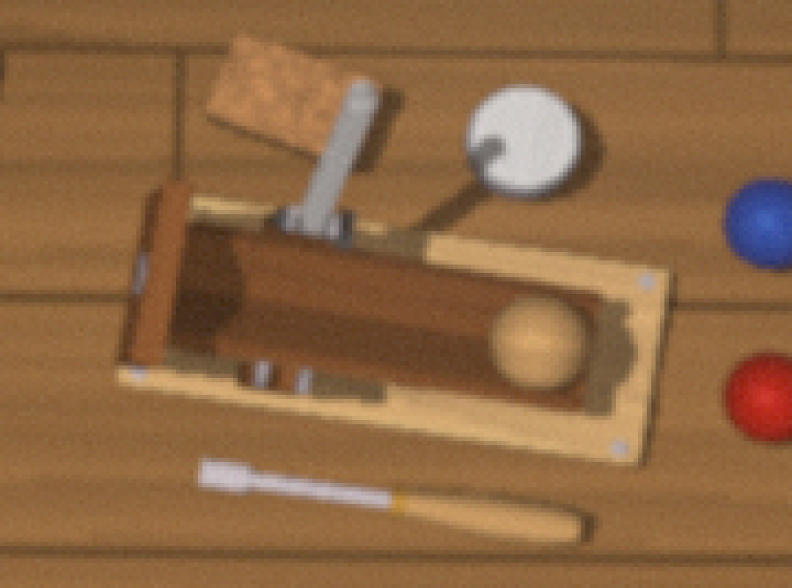

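View pics/sidez.png

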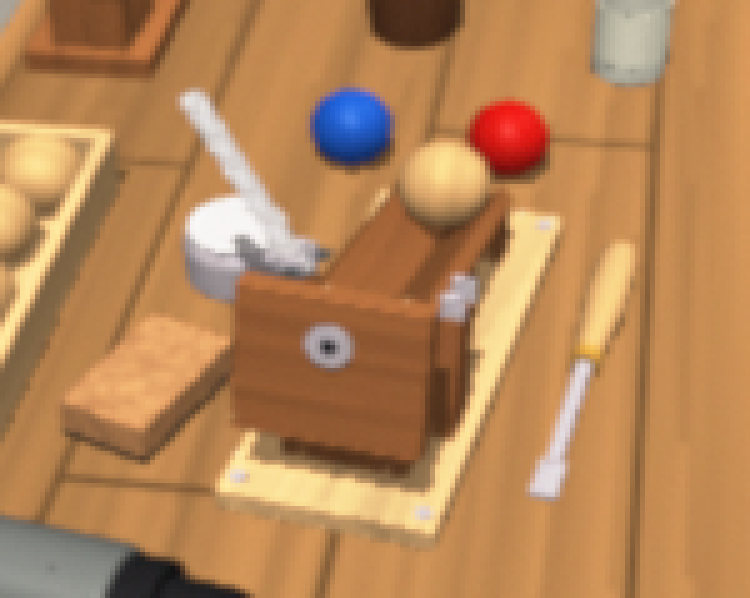

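```bash
cat >> h.py <<'E'
def ray(f,T,uv,z):
    K=np.array([[f["fx"],0,f["cx"]],[0,f["fy"],f["cy"]],[0,0,1]])
    n=cv2.undistortPoints(np.array(uv,float).reshape(-1,1,2),K,np.array(f["dist_coeffs"]))[:,0]
    d=np.c_[n[:,0],-n[:,1],-np.ones(len(n))]@T[:3,:3].T
    o=T[:3,3];return o+d*((z-o[2])/d[:,2])[:,None]
def frames(x,y,yaw):
    c,s=np.cos(yaw),np.sin(yaw)
    J=np.array([[c,-s,0,x],[s,c,0,y],[0,0,1,0],[0,0,0,1.]])
    a=0.22;S=np.eye(4);S[:3,0]=[np.cos(a),0,np.sin(a)];S[:3,1]=[0,1,0];S[:3,2]=[-np.sin(a),0,np.cos(a)];S[:3,3]=[95,0,124]
    return J,J@S
def ap(T,P): return np.atleast_2d(P)@T[:3,:3].T+T[:3,3]
def overlay(f,T,J,S,ka=2.1,ball=(-190,0,6)):
    im=f["image"][:,:,::-1].copy();L=[]
    def poly(M,pts,col):
        L.append((proj(f,T,ap(M,pts)),col))
    for z in(18,):poly(J,[[-169,-65,z],[161,-65,z],[161,65,z],[-169,65,z],[-169,-65,z]],(0,255,0))
    poly(S,[[30,-55,30],[48,-55,30],[48,55,30],[30,55,30],[30,-55,30]],(255,0,255))
    poly(S,[[-228,-26,-9],[-216,-26,-9],[-216,26,-9],[-228,26,-9],[-228,-26,-9]],(255,255,0))
    poly(S,[[-60,41,5],[-26,41,5],[-26,55,5],[-60,55,5],[-60,41,5]],(0,255,255))
    poly(S,[[-60,-41,12],[-26,-41,12],[-26,-55,12],[-60,-55,12],[-60,-41,12]],(0,255,255))
    cc,ss=np.cos(ka),np.sin(ka)
    poly(S,[[x,-48+l*cc-t*ss,l*ss+t*cc] for x,l,t in[(-51,0,4),(-51,126,4),(-35,126,4),(-35,0,4)]],(0,0,255))
    b=ap(S,[ball])[0]
    t=np.linspace(0,2*np.pi,60);d=b-T[:3,3];d/=np.linalg.norm(d);e=np.cross(d,[0,0,1.]);e/=np.linalg.norm(e);g=np.cross(d,e)
    L.append((proj(f,T,b+30*(np.cos(t)[:,None]*e+np.sin(t)[:,None]*g)),(255,0,0)))
    return im,L
def draw(f,T,J,S,fn,crop,k,**kw):
    im,L=overlay(f,T,J,S,**kw);x0,y0,x1,y1=crop
    im=cv2.resize(im[y0:y1,x0:x1],None,fx=k,fy=k,interpolation=3)
    for p,c in L: cv2.polylines(im,[np.int32(np.round((p+0.5-[x0,y0])*k))],False,c,1)
    cv2.imwrite(fn,im)
E
python3 - <<'E'
from h import *
from scipy.optimize import least_squares
f=load("top0");T=f["extrinsics"]
C=ray(f,T,[(382.3,193.8),(375.9,240.7),(256.8,219.3)],18);print(C)
loc=np.array([[-169,-65,18],[-169,65,18],[161,65,18]])
r=least_squares(lambda p:(ap(frames(*p)[0],loc)-C)[:,:2].ravel(),[550,50,1.5]);p=r.x;print(p,r.fun)
J,S=frames(*p)
draw(f,T,J,S,"pics/top_ov.png",(230,130,410,265),4.4)
f=load("side0");draw(f,f["extrinsics"],J,S,"pics/side_ov.png",(240,150,390,270),5)
print(S)
E
```

```text
[[ 607.11531982 -147.24074244   18.        ]
 [ 478.07115104 -130.35406527   18.        ]
 [ 532.01200767  196.48233807   18.        ]]
[569.83473351  27.76889021   1.41118181] [ 0.03271396 -2.17309118  0.72936155  1.60212421 -0.76207551  0.57096697]
[[ 1.55106833e-01 -9.87288625e-01 -3.46849002e-02  5.84933809e+02]
 [ 9.63492450e-01  1.58937635e-01 -2.15455624e-01  1.21561310e+02]
 [ 2.18229623e-01  0.00000000e+00  9.75897449e-01  1.24000000e+02]
 [ 0.00000000e+00  0.00000000e+00  0.00000000e+00  1.00000000e+00]]
```

View pics/top_ov.png

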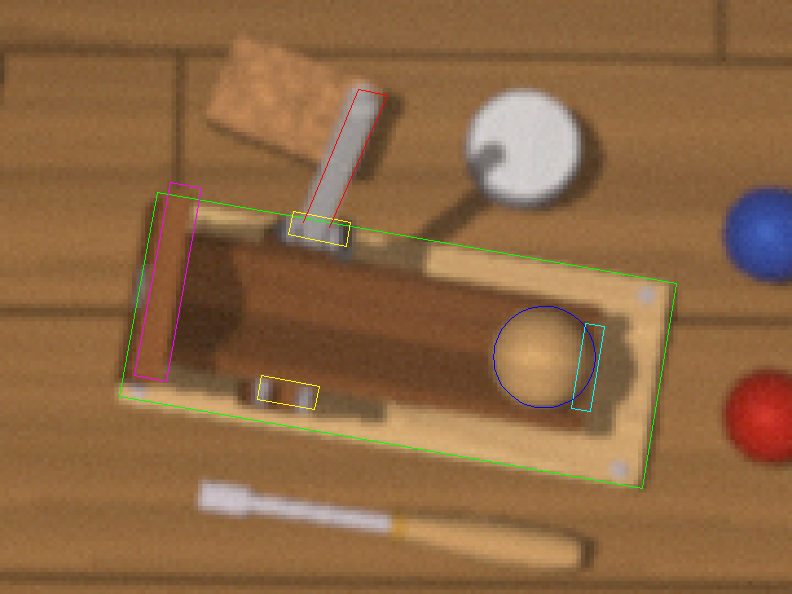

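View pics/side_ov.png

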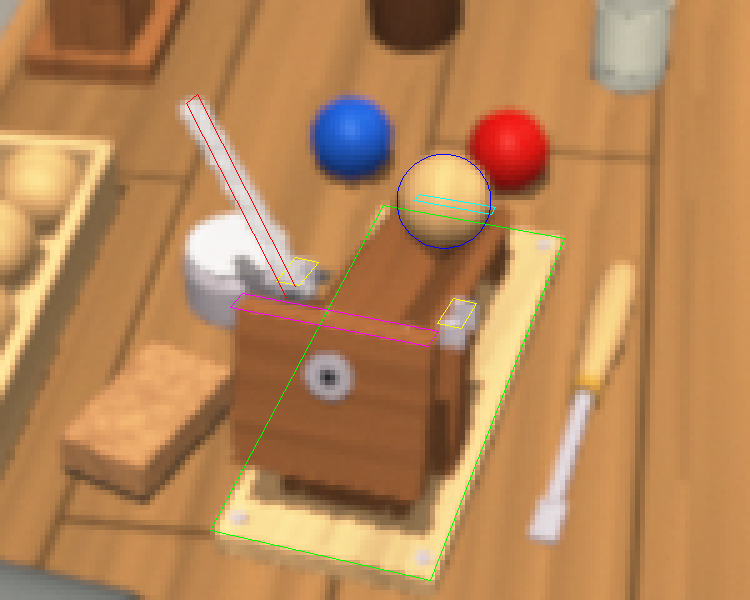

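The corner overlay sits within about 2 px. The plain ball against the low-end lip at top px (353,211) is the one to push. The blue (405,184) and red (405,224) balls are look-alikes, and the pale ones in the tray are spares. Next I'll refine the jig pose using both cameras.

```bash
python3 - <<'E'
from h import *
from scipy.optimize import least_squares
ft=load("top0");fs=load("side0")
def feats(p):
    J,S=frames(*p[:3])
    c,s=np.cos(p[3]),np.sin(p[3])
    end=ap(S,[[-43,-48+126*c,126*s]])
    base=ap(J,[[-169,-65,18],[-169,65,18],[161,65,18],[161,-65,18]]);ball=ap(S,[[-190,0,6]])
    pl=ap(S,[[48,-55,30],[48,55,30]])
    return base,ball,pl,end
tm=np.array([(671,279),(640,487),(118,396),(537,355),(365,84)])/4.4+[230,130]-.5
sm=np.array([(215,528),(430,580),(564,237),(446,200),(235,300),(440,345),(190,100)])/5+[240,150]-.5
def res(p,split=False):
    b,ba,pl,e=feats(p)
    t=proj(ft,ft["extrinsics"],np.r_[b[:3],ba,e])-tm
    s=proj(fs,fs["extrinsics"],np.r_[b[3:],b[2:3],b[1:2],ba,pl,e])-sm
    if split:return t,s
    return np.r_[t.ravel(),s.ravel()]
r=least_squares(res,[570,28,1.41,2.1],loss='soft_l1');print(r.x);print(*np.round(res(r.x,True),1))
p=r.x;J,S=frames(*p[:3]);np.save("p.npy",p);print(S)
draw(ft,ft["extrinsics"],J,S,"pics/top_ov2.png",(230,130,410,265),4.4,ka=p[3])
draw(fs,fs["extrinsics"],J,S,"pics/side_ov2.png",(240,150,390,270),5,ka=p[3])
# tool rotation targets
from scipy.spatial.transform import Rotation as R
Rt=np.c_[-S[:3,0],S[:3,1],-S[:3,2]]
st=sensors.state();Rc=R.from_euler('xyz',st['ee_rot'],degrees=True)
print("rotvec",(R.from_matrix(Rt)*Rc.inv()).as_rotvec(), "det",np.linalg.det(Rt))
for n,q in dict(start=(-245,0,-3+19),above=(-245,0,100+19),end=(-43.5,0,16)).items():print(n,ap(S,[q]))
T=ft["extrinsics"]
print("mallet,glue top",ray(ft,T,[(485,190)],100),ray(ft,T,[(465,255)],75))
E
```

```text
[569.23967189  28.75696393   1.42035065   2.16088394]Traceback (most recent call last):
  File "<stdin>", line 19, in <module>
    return _wrapfunc(a, 'round', decimals=decimals, out=out)
    return _wrapit(obj, method, *args, **kwds)
    conv = _array_converter(obj)
ValueError: setting an array element with a sequence. The requested array has an inhomogeneous shape after 1 dimensions. The detected shape was (2,) + inhomogeneous part.
```

```bash
python3 - <<'E'
from h import *
p=np.array([569.24,28.76,1.42035,2.161]);np.save("p.npy",p)
J,S=frames(*p[:3]);print(np.round(S,4))
ft=load("top0");fs=load("side0")
draw(ft,ft["extrinsics"],J,S,"pics/top_ov2.png",(230,130,410,265),4.4,ka=p[3])
draw(fs,fs["extrinsics"],J,S,"pics/side_ov2.png",(240,150,390,270),5,ka=p[3])
from scipy.spatial.transform import Rotation as R
Rt=np.c_[-S[:3,0],S[:3,1],-S[:3,2]]
st=sensors.state();Rc=R.from_euler('xyz',st['ee_rot'],degrees=True)
print("rotvec",(R.from_matrix(Rt)*Rc.inv()).as_rotvec(), "det",np.linalg.det(Rt))
for n,q in dict(start=(-245,0,-3+19),above=(-245,0,100+19),end=(-43.5,0,16)).items():print(n,ap(S,[q]))
T=ft["extrinsics"]
print("mallet,glue top",ray(ft,T,[(485,190)],100),ray(ft,T,[(465,255)],75))
E
```

```text
[[ 1.463000e-01 -9.887000e-01 -3.270000e-02  5.834785e+02]
 [ 9.649000e-01  1.499000e-01 -2.158000e-01  1.226869e+02]
 [ 2.182000e-01  0.000000e+00  9.759000e-01  1.240000e+02]
 [ 0.000000e+00  0.000000e+00  0.000000e+00  1.000000e+00]]
rotvec [ 0.21984981  0.02068611 -0.48627051] det 1.0
start [[ 547.11981177 -117.1594529    86.14810153]]
above [[ 543.75087416 -139.38320285  186.66553882]]
end [[576.5926034   77.26265531 130.12137059]]
mallet,glue top [[ 613.10587047 -407.14349717  100.        ]] [[ 442.88418294 -360.04628813   75.        ]]
```

View pics/top_ov2.png

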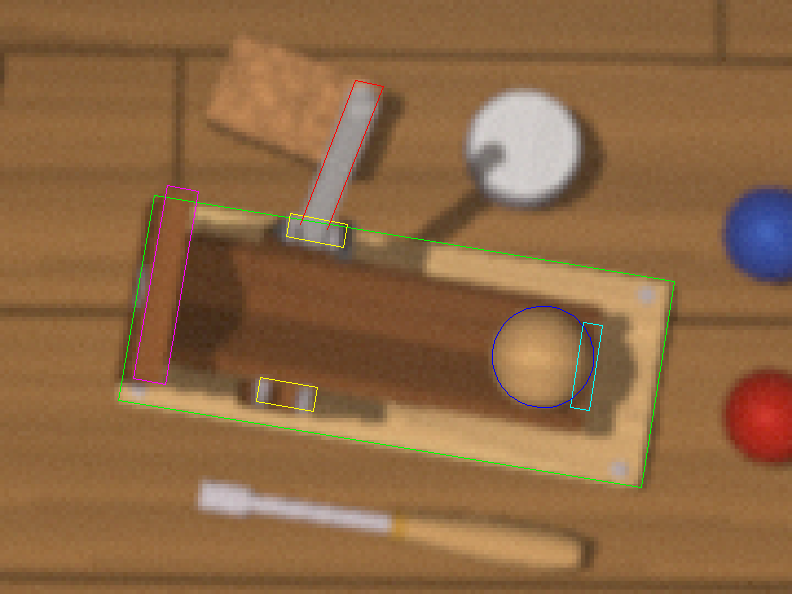

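View pics/side_ov2.png

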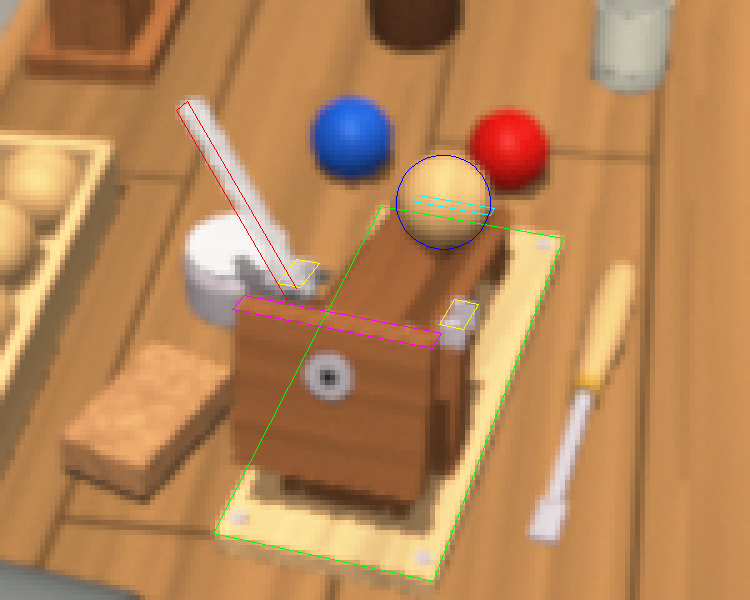

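Emit:
servo_tool(motion=[20,20,14,0.044,0.0041,-0.0973,0,20,20,14,0.044,0.0041,-0.0973,0,20,20,14,0.044,0.0041,-0.0973,0,20,20,14,0.044,0.0041,-0.0973,0,20,20,14,0.044,0.0041,-0.0973,0,25,30,0,0,0,0,0,25,30,0,0,0,0,0,25,30,0,0,0,0,0,25,30,0,0,0,0,0,25,30,0,0,0,0,0], newtons=20)

```text
time_s: 0.98
ee_pos: [416.3, -290.9, 302.8]
ee_rot: [180.0, 12.5, -98.7]
force: [0.7, 0.3, -0.8]
gripper_width: 27.4
```

Emit:
servo_tool(motion=[25,30,0,0,0,0,0,25,30,0,0,0,0,0,25,30,0,0,0,0,0,25,30,0,0,0,0,0,25,30,-5,0,0,0,0,4,0,-20,0,0,0,0,0,0,-20,0,0,0,0,0,0,-20,0,0,0,0,0,0,-10,0,0,0,0,0,0,0,0,0,0,0])

```text
time_s: 1.82
ee_pos: [543.2, -142.0, 225.3]
ee_rot: [179.7, 12.6, -98.7]
force: [0.1, 0.1, -0.2]
gripper_width: 0.3
```

```bash
cat >> h.py <<'E'
from scipy.spatial.transform import Rotation as R
def wristT(st,f):
    M=np.eye(4);M[:3,:3]=R.from_euler('xyz',st['ee_rot'],degrees=True).as_matrix();M[:3,3]=st['ee_pos']
    return M@f["T_tool_cam"],M
def seatpose(st,S):
    "tip centre in seat frame"
    M=R.from_euler('xyz',st['ee_rot'],degrees=True).as_matrix()
    tip=st['ee_pos']+19*M[:,2]
    return (tip-S[:3,3])@S[:3,:3], S[:3,:3].T@M
E
python3 - <<'E'
from h import *
st=sensors.state();f=grab_frame("wrist");np.savez("w1.npz",**f,pos=st['ee_pos'],rot=st['ee_rot'])
p=np.load("p.npy");J,S=frames(*p[:3]);T,M=wristT(st,f)
print(st['time_s'],st['ee_pos'],st['ee_rot'],st['force'],st['gripper_width']);print(seatpose(st,S))
cv2.imwrite("pics/w1.png",f["image"][:,:,::-1]);draw(f,T,J,S,"pics/w1ov.png",(0,0,640,400),1.25,ka=p[3])
E
```

```text
1.8167 [ 543.188764   -141.96850402  225.34016178] [179.67781283  12.59714211 -98.6961504 ] [ 0.12954383  0.07127532 -0.19269174] 0.29064472554924403
(array([-239.13925393,    0.2696062 ,  138.31893822]), array([[-9.99999148e-01,  1.29882876e-03, -1.31280610e-04],
       [ 1.29811017e-03,  9.99984936e-01,  5.33310290e-03],
       [ 1.38205420e-04,  5.33292794e-03, -9.99985770e-01]]))
```

View pics/w1ov.png

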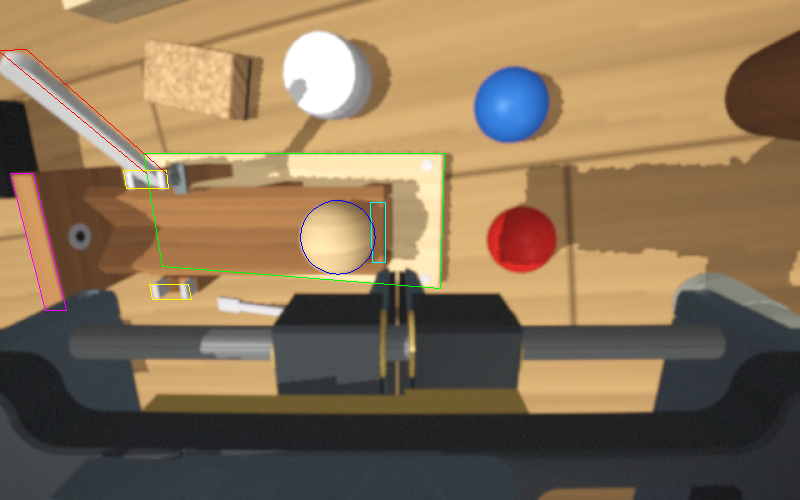

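Wrist overlay matches ball (338,237), lip (378,232), posts and keeper to about 2 px, so the pose is confirmed. Next I lower behind the ball.

Emit:
servo_tool(motion=[-0.7,-5,-1,0,0,0,0,0.9,6,-27.5,0,0,0,0,0.9,6,-27.5,0,0,0,0,0.9,6,-27.5,0,0,0,0,0.9,6,-27.5,0,0,0,0,0.5,3,-14,0,0,0,0,0.4,3,-13.5,0,0,0,0,0,0,0,0,0,0,0])

```text
time_s: 2.53
ee_pos: [547.6, -117.4, 88.1]
ee_rot: [179.8, 12.6, -98.7]
force: [0.6, -0.4, 0.0]
gripper_width: 0.8
```

```bash
python3 - <<'E'
from h import *
st=sensors.state();f=grab_frame("wrist")
p=np.load("p.npy");J,S=frames(*p[:3]);T,M=wristT(st,f)
print(st['time_s'],st['force']);print(seatpose(st,S)[0])
draw(f,T,J,S,"pics/w2ov.png",(0,0,640,400),1.25,ka=p[3])
E
```

```text
2.5333 [ 0.60542598 -0.42632918  0.04018456]
[-244.7729134    -0.48374454   -1.01393801]
```

View pics/w2ov.png

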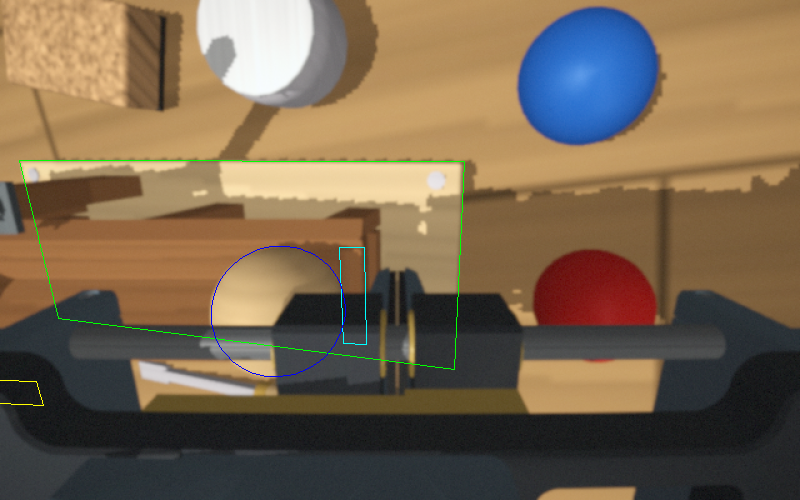

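```bash
python3 - <<'E'
from h import *
f=load("w1");P=cloud(f,f["T_tool_cam"])
for u,v in [(320,225),(312,225),(305,222),(330,225),(322,232),(335,225),(300,238),(260,238),(230,240),(250,250),(250,290),(380,240),(400,250)]:print(u,v,np.round(P[v,u],0))
E
```

```text
320 225 [  1. -16.   3.]
312 225 [ -3. -16.   4.]
305 222 [ -7. -17.   5.]
330 225 [  6. -18.  -1.]
322 232 [  2. -16.  -6.]
335 225 [  9. -18.  -0.]
300 238 [ -6. -38. -68.]
260 238 [-17. -38. -68.]
230 240 [-128.  102.  261.]
250 250 [-19. -38. -76.]
250 290 [-18. -30. -83.]
380 240 [ 18. -38. -70.]
400 250 [ 22. -38. -76.]
```

Emit:
servo_tool(motion=[0.6,3.9,-1.1,0,0,0,0,0.6,3.9,0.9,0,0,0,0,0.6,3.9,0.9,0,0,0,0,0.7,4.8,1.1,0,0,0,0,0.9,5.8,1.3,0,0,0,0,0.9,5.8,1.3,0,0,0,0,0.9,5.8,1.3,0,0,0,0,0.9,5.8,1.3,0,0,0,0,0.9,5.8,1.3,0,0,0,0,0.9,5.8,1.3,0,0,0,0])

```text
time_s: 3.42
ee_pos: [556.3, -65.5, 99.2]
ee_rot: [-180.0, 12.5, -98.6]
force: [-0.9, -1.2, 0.7]
gripper_width: 0.8
```

```bash
python3 - <<'E'
from h import *
st=sensors.state();f=grab_frame("side")
p=np.load("p.npy");J,S=frames(*p[:3])
q=seatpose(st,S)[0]
print(st['time_s'],st['force'],q)
draw(f,f["extrinsics"],J,S,"pics/s3.png",(240,120,400,240),5,ka=p[3],ball=(q[0]+13.5+30,0,6))
E
```

```text
3.4167 [-0.93927529 -1.21114022  0.74542479] [-191.02099806   -1.38297763   -1.68012732]
```

View pics/s3.png

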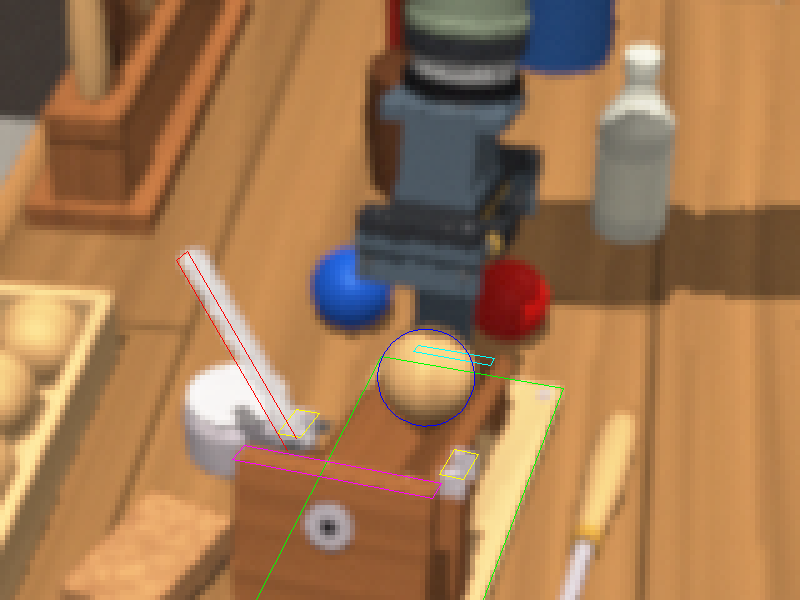

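Emit:
servo_tool(motion=[1.0,7.7,1.7,0,0,0,0,1.0,7.7,1.7,0,0,0,0,1.0,7.7,1.7,0,0,0,0,1.0,7.7,1.7,0,0,0,0,1.0,7.7,1.7,0,0,0,0,1.1,7.7,1.7,0,0,0,0,1.1,7.7,1.7,0,0,0,0,1.1,7.7,1.7,0,0,0,0,1.1,7.7,1.7,0,0,0,0,1.1,7.7,1.7,0,0,0,0])

```text
time_s: 4.3
ee_pos: [566.8, 11.6, 116.2]
ee_rot: [-180.0, 12.5, -98.6]
force: [-0.1, -1.4, 1.0]
gripper_width: 0.5
```

Emit:
servo_tool(motion=[0.9,5.8,1.3,0,0,0,0,0.9,5.8,1.3,0,0,0,0,0.7,4.8,1.1,0,0,0,0,0.7,4.8,1.1,0,0,0,0,0.6,3.9,0.9,0,0,0,0,0.6,3.9,0.9,0,0,0,0,0.6,3.9,0.9,0,0,0,0])

```text
time_s: 4.88
ee_pos: [571.8, 43.9, 123.6]
ee_rot: [-180.0, 12.5, -98.6]
force: [-0.5, -1.4, -0.3]
gripper_width: 0.5
```

```bash
cat > look.py <<'E'
import sys
from h import *
n,cam,bx=sys.argv[1],sys.argv[2],float(sys.argv[3]);ka=float(sys.argv[4]);bz=float(sys.argv[5])
p=np.load("p.npy");J,S=frames(*p[:3]);st=sensors.state();f=grab_frame(cam)
T=wristT(st,f)[0] if cam=="wrist" else f["extrinsics"]
print(st['time_s'],st['force'],seatpose(st,S)[0])
c={"wrist":(0,0,640,400),"side":(240,120,400,240),"top":(220,120,400,255)}[cam]
draw(f,T,J,S,"pics/%s.png"%n,c,{"wrist":1.25,"side":5,"top":4.4}[cam],ka=ka,ball=(bx,0,bz))
E
python3 look.py s4 side -17 2.16 6
```

```text
4.8833 [-0.4511985  -1.39855797 -0.30540709] [-77.82263613  -0.23378004  -1.99728396]
```

View pics/s4.png

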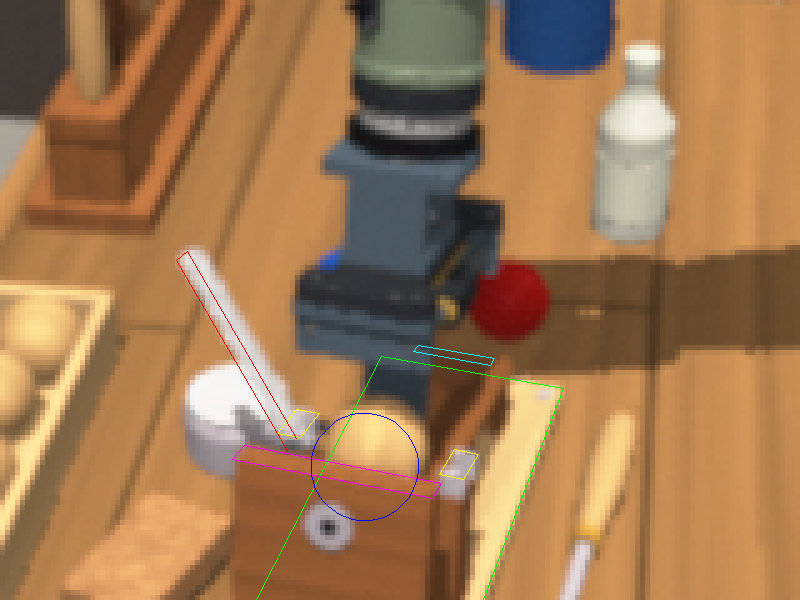

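Emit:
servo_tool(motion=[0.6,3.9,0.9,0,0,0,0,0.6,3.9,0.9,0,0,0,0,0.6,3.9,0.9,0,0,0,0,0.6,3.9,0.9,0,0,0,0,0.6,3.9,0.9,0,0,0,0,0.6,3.9,0.9,0,0,0,0,0.4,2.9,0.7,0,0,0,0,0.4,2.9,0.7,0,0,0,0,0,0,0,0,0,0,0])

```text
time_s: 5.68
ee_pos: [576.3, 73.6, 130.6]
ee_rot: [-180.0, 12.6, -98.6]
force: [-0.8, 0.5, -0.7]
gripper_width: 0.4
```

```bash
python3 look.py s5 side -1 2.16 0;python3 look.py t5 top -1 2.16 0
```

```text
5.6833 [-0.76217646  0.53284183 -0.67164951] [-46.98640109  -0.23406247  -1.78403955]
5.7333 [-0.82472519 -0.05480103  0.48762859] [-47.37327056  -0.19014082  -1.86186016]
```

View pics/s5.png

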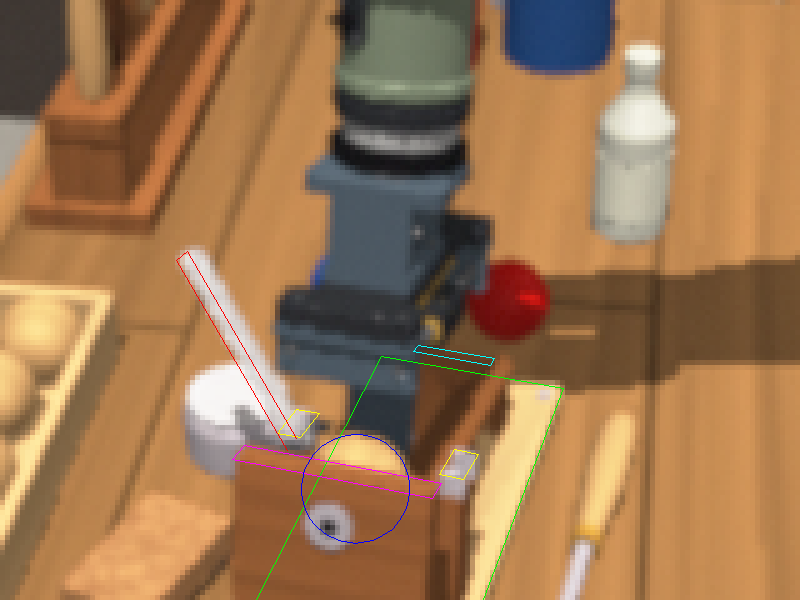

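View pics/t5.png

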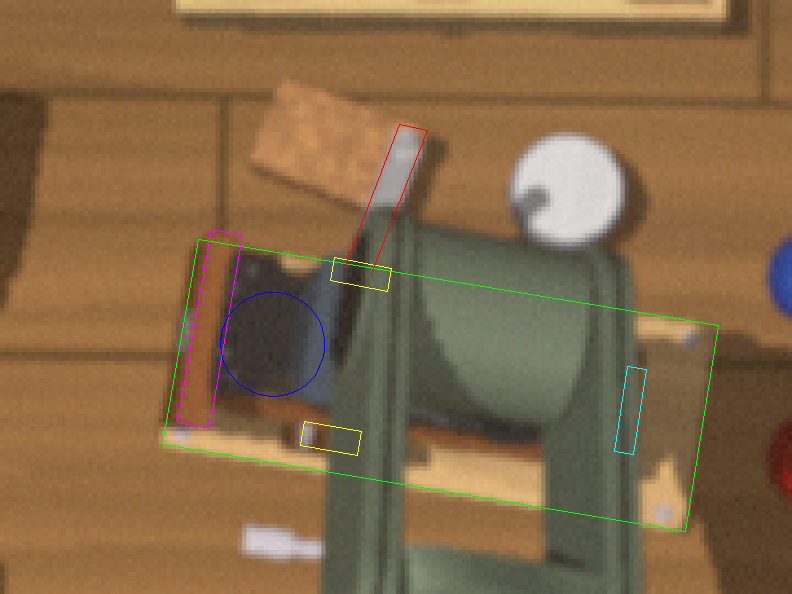

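Emit:
servo_tool(motion=[0.2,1.5,0.3,0,0,0,0,0.2,1.5,0.3,0,0,0,0,0,0,0,0,0,0,0])

```text
time_s: 6.03
ee_pos: [576.6, 76.1, 131.0]
ee_rot: [-180.0, 12.5, -98.6]
force: [-0.2, 0.3, -0.8]
gripper_width: 0.5
```

```bash
python3 look.py s6 side -1 2.16 0
```

```text
6.0333 [-0.16873724  0.25394003 -0.78980863] [-44.4966526   -0.1816632   -1.86970317]
```

View pics/s6.png

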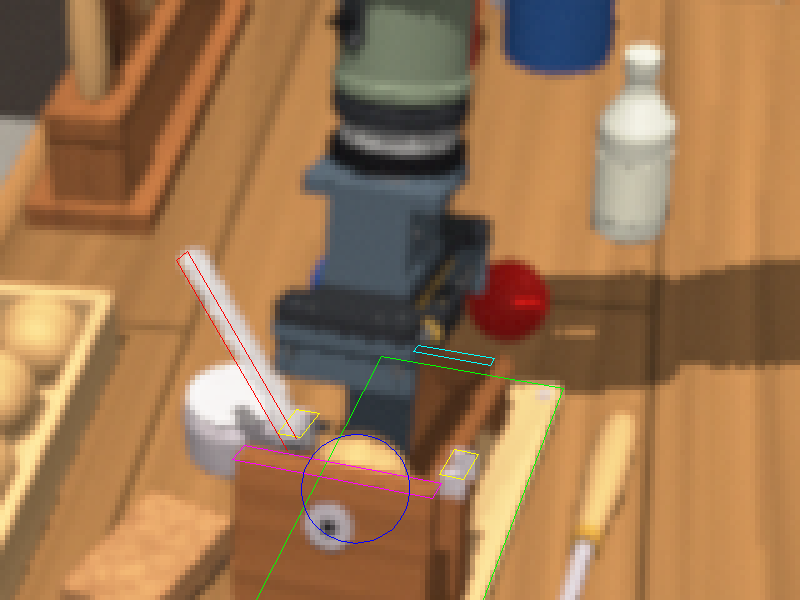

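Emit:
servo_tool(motion=[-0.6,-3.9,-0.9,0,0,0,0,-0.6,-3.9,-0.9,0,0,0,0,-0.6,-3.9,-0.9,0,0,0,0,-0.6,-3.9,-0.9,0,0,0,0,0,0,0,0,0,0,0,0,0,0,0,0,0,0])

```text
time_s: 6.58
ee_pos: [574.1, 59.9, 127.3]
ee_rot: [180.0, 12.5, -98.7]
force: [0.3, 0.6, -0.1]
gripper_width: 0.8
```

```bash
python3 look.py s7 side -1 2.16 0
```

```text
6.5833 [ 0.34820447  0.61976665 -0.08434427] [-61.27478925  -0.14707132  -1.93941739]
```

View pics/s7.png

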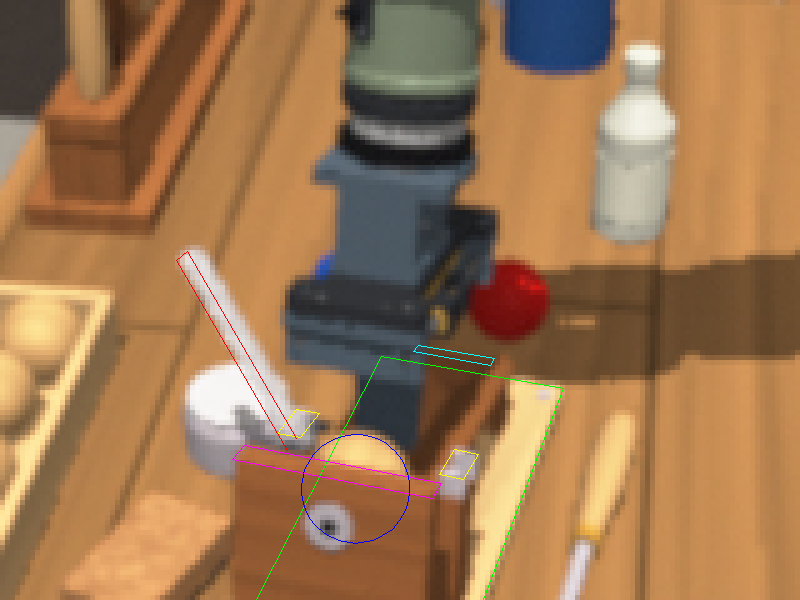

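Emit:
servo_tool(motion=[-0.4,-2.9,13,0,0,0,0,-0.9,-5.8,26,0,0,0,0,-0.9,-5.8,26,0,0,0,0,-0.9,-5.8,26,0,0,0,0,-0.9,-5.8,26,0,0,0,0,-0.9,-5.8,26,0,0,0,0,-0.4,-2.9,13,0,0,0,0])

```text
time_s: 7.22
ee_pos: [569.9, 25.1, 287.1]
ee_rot: [-179.7, 12.6, -98.6]
force: [0.0, -0.4, 1.6]
gripper_width: 0.4
```

Emit:
servo_tool(motion=[15,-0.5,0.4,0,0,0,0,30,-1,0.8,0,0,0,0,30,-1,0.8,0,0,0,0,30,-1,0.8,0,0,0,0,30,-1,0.8,0,0,0,0,14,-0.5,0.4,0,0,0,0,0,0,0,0,0,0,0])

```text
time_s: 7.8
ee_pos: [720.3, 20.6, 285.5]
ee_rot: [180.0, 12.5, -98.6]
force: [-0.9, -0.2, -0.7]
gripper_width: 0.4
```

```bash
python3 look.py w8 wrist -1 2.16 0; python3 look.py s8 side -1 2.12 0
```

```text
7.8 [-0.94934795 -0.15842561 -0.74676665] [ -43.27980309 -150.62870719  156.21236772]
7.85 [ 0.21355066  0.11634191 -0.28588304] [ -43.41941311 -148.81683834  156.62693133]
```

View pics/w8.png

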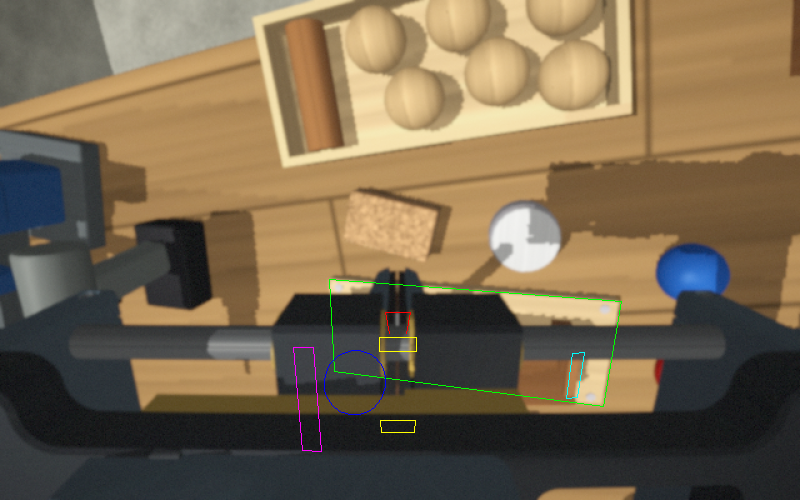

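View pics/s8.png

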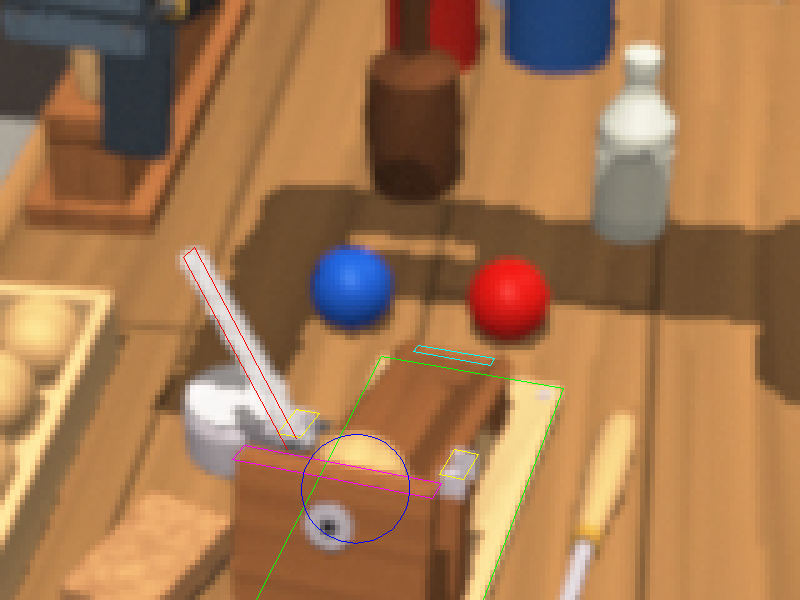

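Emit:
servo_tool(motion=[0.6,3.9,-17.5,0,0,0,0,0.6,3.9,-17.5,0,0,0,0,0.6,3.9,-17.5,0,0,0,0,0.6,3.9,-17.5,0,0,0,0,-4.9,0.7,0,0,0,0,0,-4.9,0.7,0,0,0,0,0,-4.9,0.7,0,0,0,0,0,-4.9,0.7,0,0,0,0,0,-4.9,0.7,0,0,0,0,0,-4.9,0.7,0,0,0,0,0])

```text
time_s: 8.73
ee_pos: [690.9, 40.1, 219.1]
ee_rot: [-179.8, 12.6, -98.6]
force: [1.5, 0.2, 1.5]
gripper_width: 0.1
```

```bash
python3 look.py s9 side -1 2.12 0
```

```text
8.7333 [1.4842058  0.22082535 1.50997303] [ -43.18269853 -118.66210302   88.13646879]
```

View pics/s9.png

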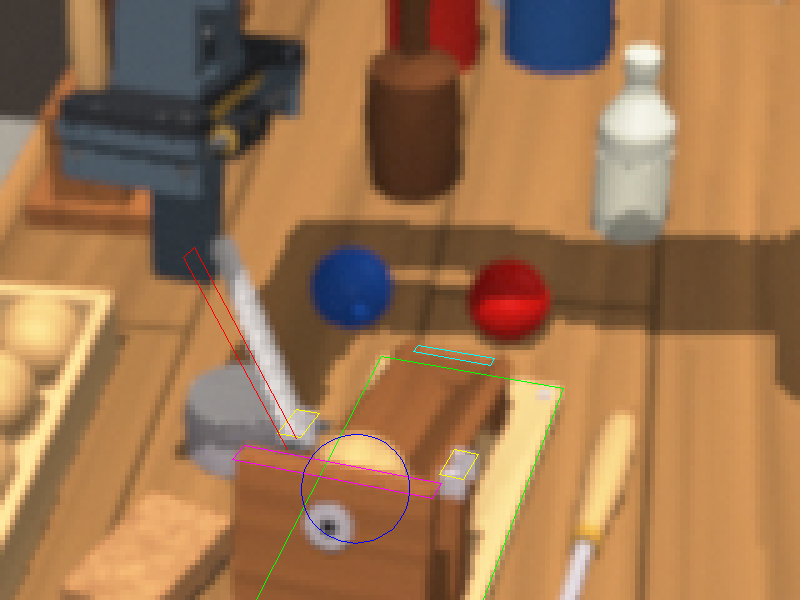

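Emit:
servo_tool(motion=[-5.9,0.9,0,0,0,0,0,-5.9,0.9,0,0,0,0,0,-5.9,0.9,0,0,0,0,0,-5.9,0.9,0,0,0,0,0,-5.9,0.9,0,0,0,0,0,-5.9,0.9,0,0,0,0,0,-5.9,0.9,0,0,0,0,0,-5.9,0.9,0,0,0,0,0])

```text
time_s: 9.45
ee_pos: [642.9, 47.6, 217.3]
ee_rot: [180.0, 12.5, -98.6]
force: [1.1, -1.1, 1.0]
gripper_width: 0.5
```

Emit:
servo_tool(motion=[-7.2,1.1,-0.2,0,0,0,0,-7.2,1.1,-0.2,0,0,0,0,-7.2,1.1,-0.2,0,0,0,0,-7.2,1.1,-0.2,0,0,0,0,-7.2,1.1,-0.2,0,0,0,0,-6.9,1.5,-2,0,0,0,0,-6.9,1.5,-2,0,0,0,0])

```text
time_s: 10.03
ee_pos: [593.2, 56.1, 212.3]
ee_rot: [-180.0, 12.5, -98.6]
force: [0.7, -0.6, -0.4]
gripper_width: 0.4
```

```bash
python3 look.py s10 side -1 1.05 0
```

```text
10.0333 [ 0.72733697 -0.56161416 -0.41967813] [-43.56311526 -19.55520854  81.24073571]
```

View pics/s10.png

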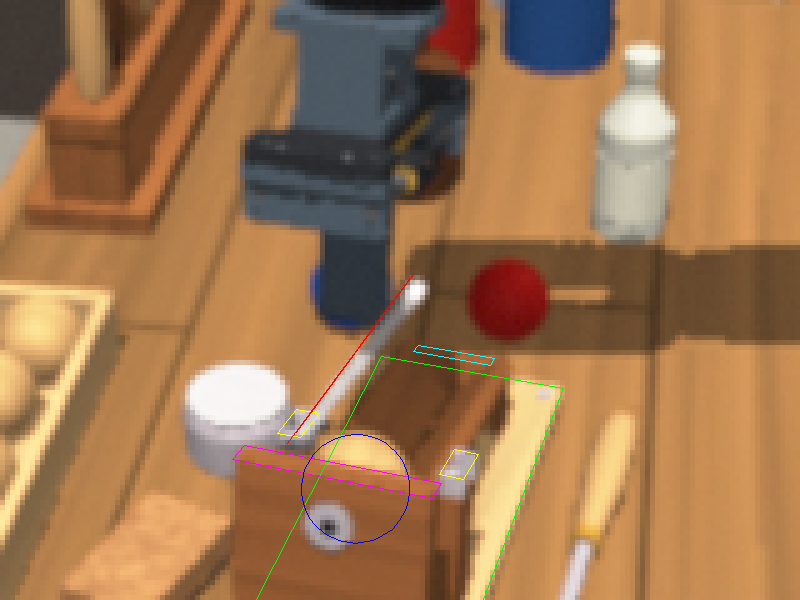

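Emit:
servo_tool(motion=[-6.6,1.1,-0.5,0,0,0,0,-6.6,1.1,-0.5,0,0,0,0,-6,1.9,-4.3,0,0,0,0,-6,1.9,-4.3,0,0,0,0,-6,1.9,-4.3,0,0,0,0,-6,1.9,-4.3,0,0,0,0,-3.7,1.7,-5.2,0,0,0,0,-3.7,1.7,-5.2,0,0,0,0,-3.7,1.7,-5.2,0,0,0,0,-3.7,1.7,-5.2,0,0,0,0])

```text
time_s: 10.92
ee_pos: [541.6, 72.8, 172.8]
ee_rot: [-180.0, 12.5, -98.6]
force: [0.8, -0.5, 0.8]
gripper_width: 0.5
```

```bash
python3 look.py s11 side -1 0.35 0
```

```text
10.9167 [ 0.77454338 -0.46683068  0.76836925] [-43.67337059  33.96730389  40.75552915]
```

View pics/s11.png

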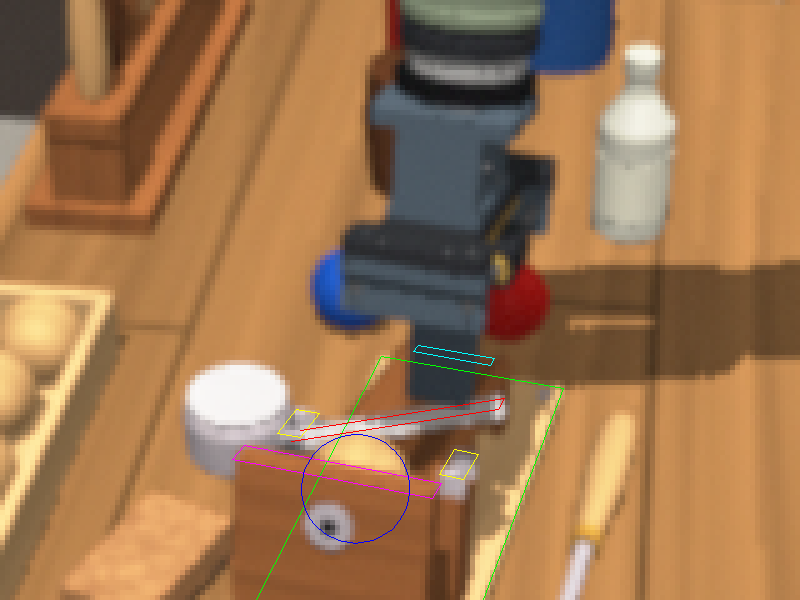

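Emit:
servo_tool(motion=[-0.6,-3.9,17.5,0,0,0,0,-14,2.1,0,0,0,0,0,-14,2.1,0,0,0,0,0,-14.5,2.2,0,0,0,0,0,0,0,0,0,0,0,0,0.3,2,-9,0,0,0,0,0.3,2,-9,0,0,0,0,0.3,2,-9,0,0,0,0,0.3,2,-9,0,0,0,0])

```text
time_s: 11.72
ee_pos: [500.1, 83.3, 153.3]
ee_rot: [179.9, 12.5, -98.6]
force: [-1.2, -0.3, 1.2]
gripper_width: 0.3
```

```bash
python3 look.py s12 side -1 0.13 0
```

```text
11.7167 [-1.17657392 -0.32295757  1.16017116] [-43.85234116  76.50814315  20.85135548]
```

View pics/s12.png

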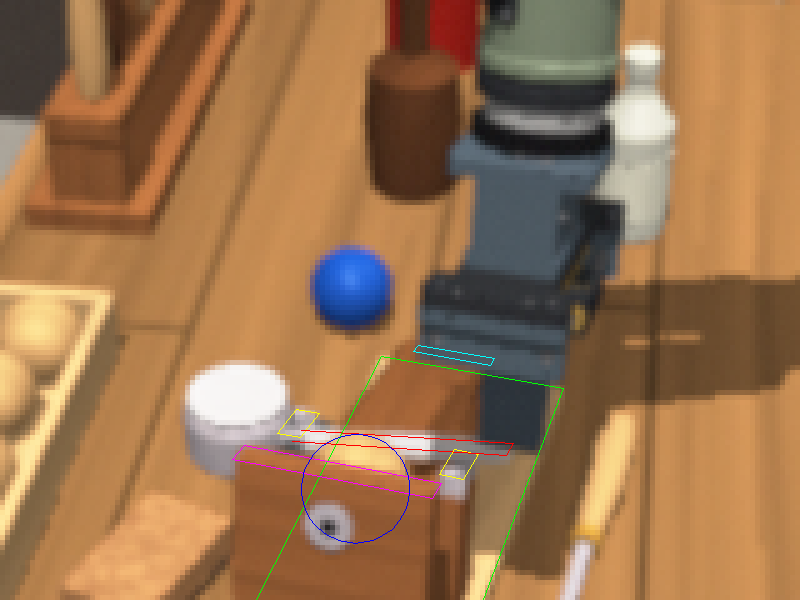

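Emit:
servo_tool(motion=[0.1,0.9,-3.9,0,0,0,0,0.1,0.9,-3.9,0,0,0,0,0.1,0.9,-3.9,0,0,0,0,0.1,0.7,-2.9,0,0,0,0,0,0,0,0,0,0,0])

```text
time_s: 12.18
ee_pos: [500.3, 86.6, 139.8]
ee_rot: [180.0, 12.5, -98.6]
force: [-0.2, -0.0, -0.6]
gripper_width: 0.7
```

Emit:
servo_tool(motion=[0.1,0.4,-2,0,0,0,0,0,0,0,0,0,0,0])

```text
time_s: 12.35
ee_pos: [500.6, 86.9, 138.2]
ee_rot: [-180.0, 12.5, -98.6]
force: [0.5, 0.5, -0.3]
gripper_width: 0.9
```

```bash
python3 look.py s13 side -1 0.0 0
```

```text
12.35 [ 0.45774569  0.49460066 -0.34252626] [-43.55314805  76.59242299   5.32915789]
```

View pics/s13.png

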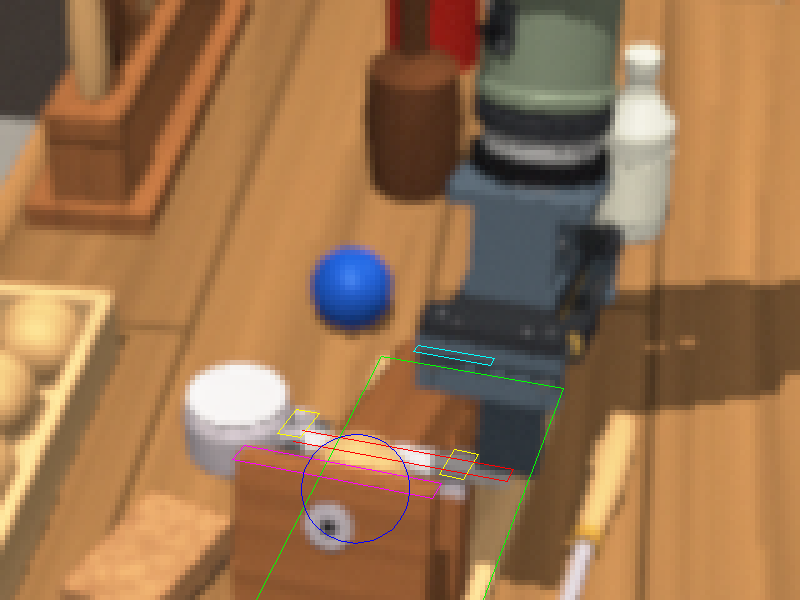

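Emit:
servo_tool(motion=[0.1,0.3,-1.5,0,0,0,0,0,0,0,0,0,0,0])

```text
time_s: 12.57
ee_pos: [500.8, 87.2, 137.1]
ee_rot: [-179.9, 12.5, -98.6]
force: [-0.5, 0.5, 2.5]
gripper_width: 0.4
```

Emit:
servo_tool(motion=[0.1,0.3,-1.5,0,0,0,0,0,0,0,0,0,0,0])

```text
time_s: 12.73
ee_pos: [500.9, 87.3, 136.7]
ee_rot: [-179.9, 12.5, -98.6]
force: [-2.9, -2.4, 10.0]
gripper_width: 0.3
```

```bash
python3 look.py s14 side -1 0.0 0
```

```text
12.7333 [-2.87933921 -2.38479547  9.95099903] [-43.48683851  76.33255083   3.75113714]
```

Emit:
servo_tool(motion=[0,0.2,-1,0,0,0,0,0,0,0,0,0,0,0])

```text
time_s: 12.95
ee_pos: [500.9, 87.3, 136.5]
ee_rot: [-179.9, 12.5, -98.6]
force: [-4.9, -4.4, 15.6]
gripper_width: 0.4
```

Emit:
servo_tool(motion=[-0.1,-0.9,4,0,0,0,0,-0.5,-3.2,14.5,0,0,0,0,-1,-6.5,29,0,0,0,0,-1,-6.5,29,0,0,0,0,-1,-6.5,29,0,0,0,0])

```text
time_s: 13.37
ee_pos: [496.6, 63.9, 240.6]
ee_rot: [180.0, 12.5, -98.6]
force: [0.7, 0.3, -0.2]
gripper_width: 0.5
```

Emit:
servo_tool(motion=[-20,-10,20,0,0,0,0,-25,-25,15,0,0,0,0,-25,-25,0,0,0,0,0,-25,-25,0,0,0,0,0,-25,-25,0,0,0,0,0,-15,-15,0,0,0,0,0,0,0,0,0,0,0,0])

```text
time_s: 13.95
ee_pos: [359.6, -62.7, 274.7]
ee_rot: [180.0, 12.4, -98.9]
force: [0.3, 0.3, 0.4]
gripper_width: 0.3
```

```bash
python3 look.py s15 side -1 0.0 0;python3 look.py t15 top -1 0.0 0; python3 - <<'E'
from h import *
f=grab_frame("side");cv2.imwrite("pics/sfull.png",f["image"][:,:,::-1])
E
```

```text
13.95 [0.3173483  0.34240598 0.43350636] [-178.74322629  193.57671362  175.36952998]
14.0 [-0.52656759  0.33132487  0.127413  ] [-177.56857384  192.08913713  175.3462732 ]
```

View pics/s15.png

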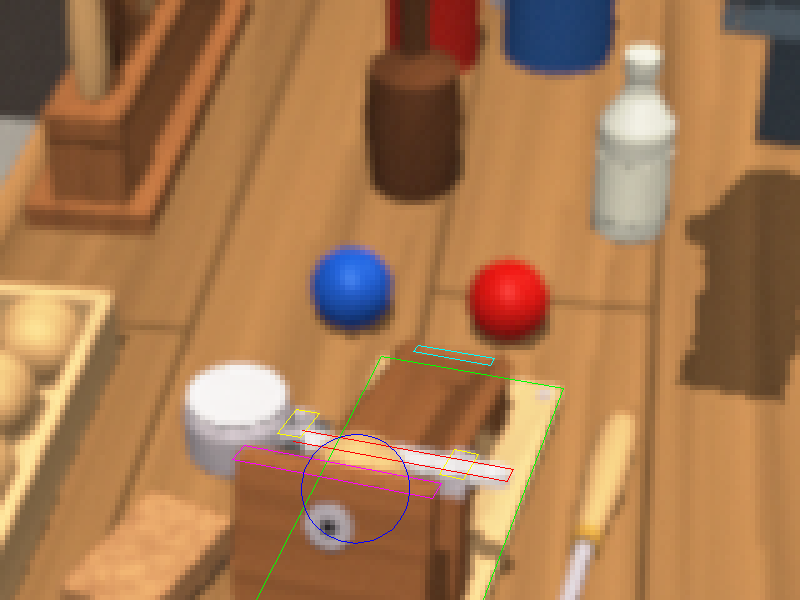

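View pics/t15.png

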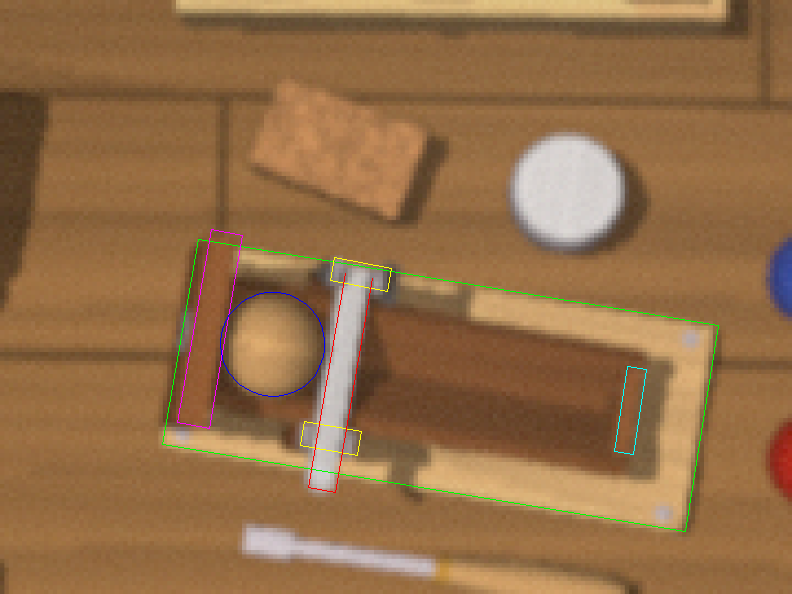

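View pics/sfull.png

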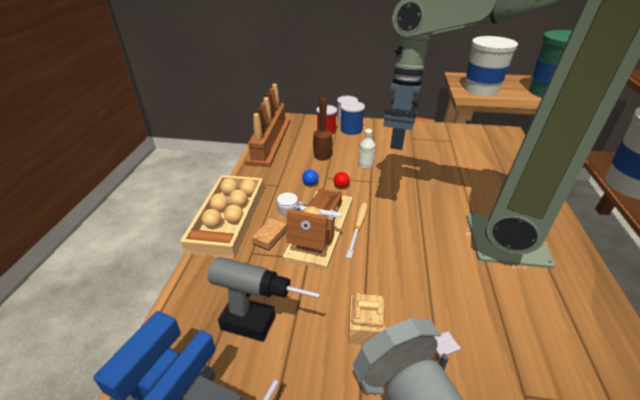

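The pictures show the ball seated at top crop (270,345) and the bar lying in the slot along the angle-0 outline. The bystanders haven't moved and the hand is clear, so I'm handing in.

```bash
python3 -c "
from workcell import env;print(env.job_done())"
```

```text
the job is handed in; nothing more can be done
None
```

The jig is loaded: the ball sits in its seat against the end plate, and the keeper bar is down in its slot behind it. I handed the job in at about 14 s on the robot's clock.

- **Ball:** I pushed it up the gutter with the shut fingertips until it dropped into the seat. It stayed there with the finger backed away, before I touched the keeper.
- **Keeper:** I tipped the bar over from its outer side and pressed it down at the tab. It stopped solidly at about 15 N, with the fingertip 3.6–3.8 mm above the pivot line in the seat frame. The bar's top face should be at 4 mm when fully down.
- **Last checks:** The side and top pictures showed the bar along its fully-down outline and the ball in the seat behind it. The bystanders looked unmoved, the hand was clear, and the force reading was near zero.
- **Disagreement:** The top camera's outline of the raised parts was off by about 3–4 mm. The wrist and side views agreed better, so I relied on those.

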